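Restock the engraver's paste lanes

ROBOT

A 7-joint arm with a two-finger parallel gripper is mounted at the origin on the work surface. World frame = base frame: x ahead of the robot, y to its left, z up, the work surface at z = 0. Lengths are in mm, angles in rad, forces in N, time in s.
With the tool pointing down it reaches from about 400 to 875 mm from the base axis. Payload 4.4 kg.
Tool frame: the origin (TCP) lies midway between the tips of the shut fingers; the grasp point (between the pads) lies 19 mm behind it (ctrl.grip_point_offset is the distance from the TCP to the grasp point, in mm); z points along the fingers, x is the direction in which the jaws open and shut, and the axes are right-handed (so a half turn about z gives the same grasp; the last joint's range is limited). The gripper opens to 85 mm and grips with 20 to 120 N. Pads are 22 mm wide; open, the fingers measure 114 mm over their backs; the gripper's body (76 mm by 85 mm) begins 54 mm behind the grasp point. The pads swing forward as they close: fully open they stand 13 mm farther back than shut.
Start: joints at [1.269, 0.628, 0.038, 1.517, -0.027, 0.996, -0.02], TCP at [151.882, -632.021, 197.113] pointing down, gripper open.
Joint ranges: [-3.06, 3.06], [-0.37, 2.12], [-1.25, 1.32], [0.18, 2.47], [-1.1, 4.24], [0.23, 1.98], [-2.94, 2.94]. Speed limits (rad/s): [2.57, 2.57, 3.14, 3.14, 3.14, 3.14, 3.14].

INTERFACE

Orientations are given as [roll, pitch, yaw] about the fixed x, y, z axes, in that order (R = Rz(yaw) Ry(pitch) Rx(roll)).
In Python, from cell import ctrl, viewer gives the robot as it stands.
- The arm moves only by the tool apply_moves, never from a script. Its argument "series" is a list that holds one entry, the list of rows, each a list of 6 numbers: the shift along the tool's x, y, z normalised to -1 to 1, where 1 is 50 mm, then the turn, a rotation vector about the tool's x, y, z normalised to -1 to 1, where 1 is 6 degrees. In form: [[[tx, ty, tz, rx, ry, rz], ...]]. A call has exactly 5 rows; each row shifts and turns the commanded pose from where the row before left it, along the tool's axes as they then stand; what a row does not reach is not made up. A row lasts 1/8 s, in which the tool goes at most 62.5 mm and 10.7 degrees, less where a joint would pass 70% of its speed; a pose out of reach is approached as far as the arm can. A call with a number of a shift or a turn outside -1 to 1 is refused whole. A call with a gripper value outside its range is refused whole. "claw" is the gripper command: -1 is shut, 1 is fully open, values between are in proportion, set as the call begins (left out, the last holds). The fingers move at their own pace and stop on an object; the grip force is fixed at half the most. Time passes only in rows, so rows that do not move let the fingers close, or fill a call up. It gives the time, the measured TCP pose, the force and the opening at its end, in the units of the state.
- ctrl.read_state(): the state, without advancing time (a new reading comes with each control period).
- viewer.get_image(name): name is "side" or "top" or "wrist"; returns the picture (420x560x3 uint8, blue, green, red); there is no depth.
- viewer.camera_info(name): a dict with "K" (3x3 intrinsics, pixels), "R" (3x3) and "t" (3): a world point X has camera coordinates R X + t. Camera axes: x right, y down, z forward; pixel columns grow to the right and rows downward; lengths in mm; the calibration is good to about 2 mm. The wrist camera is an equidistant fisheye: a pixel r from the principal point sees the ray r / f radians off the axis. A picture is of the moment at which its call begins: read the wrist's pose just before it. camera_info takes no time and is no camera call; for the wrist camera it gives the pose at the moment of the call.
- ctrl.finish_job(): hands the job in, once; it reports no verdict.
Trained networks look in the newest picture that a camera, given by its name, has taken for a name from the list of things; names that differ only in an ending like _2 or _b are one class to them, and where a whole thing is asked for, a point or a joint stands for the part that bears it (a point fixed in the world has none). Each returns a list of dicts, best first, with "score" (0 to 1); they miss things now and then, are a little off and sometimes report something else, mostly with a low value. They report only what shows in the picture. A call takes as long as a camera call. They do not tell look-alikes from the thing itself.
- viewer.find_in(camera, label): "location" ([column, row] as shares, 0 to 1, of the picture: columns of its width, rows of its height, amid what is visible of it).
The state is a dict: "clock": time; "qpos": joint angles; "qd": joint speeds; "tau": joint torques, N m; "eef_pos": TCP position; "tool_rot": TCP orientation; "force": force on the tool from outside, world axes, zero at the start; "torque": the same for the moment, N m; "width": finger opening in mm.
Only numpy, scipy, OpenCV 4.12 (cv2) and the standard library are available. Lean on these libraries where they do the work, as an engineer would, in place of code of your own. Each camera call takes 0.05 s, during which the arm holds its last target. There are 200 camera calls.

TASK

Restock the two polishing-paste lanes: in each lane bring the opened pot (dark lid) forward to the front ring beside the coloured bar, and stand the new pot of that lane's colour (pale lid, from the cork mat) on the ring behind it. Keep every pot upright and set it down gently instead of dropping it. Leave the green pot and the blue wax puck where they are on the mat.

Things in the scene. Friction and masses are not known exactly. Their poses are not given: they have to be found in the camera images.
- lane_red: stock lane: fixed wooden tray 180 x 84 mm, red bar across its front end. Origin: centre of underside; x runs from the bar to the back, z up. Floor 8 mm above the origin, rims 6 mm higher. Inside: x -78 to 84, y -36 to 36 mm. Dark rings in the floor: front place centred at x = -35, back place at x = 45 mm, both y = 0. In one of three spots, bar towards the robot, yaw within 0.3 rad.
- lane_blue: stock lane: fixed wooden tray 180 x 84 mm, blue bar across its front end. Origin: centre of underside; x runs from the bar to the back, z up. Floor 8 mm above the origin, rims 6 mm higher. Inside: x -78 to 84, y -36 to 36 mm. Dark rings in the floor: front place centred at x = -35, back place at x = 45 mm, both y = 0. In one of three spots, bar towards the robot, yaw within 0.3 rad.
- old_red: opened paste pot: red round pot 48 mm in diameter, 36 mm high, with a dark brown wooden lid; lid: upright cylinder to grip, 34 mm in diameter, 30 mm high, dot of the pot's colour on top. In all 66 mm high, about 120 g (+-33%), rigid, lid fixed. Origin: centre of underside, z up; yaw means nothing. Starts on the back place of the red lane.
- old_blue: opened paste pot: blue round pot 48 mm in diameter, 36 mm high, with a dark brown wooden lid; lid: upright cylinder to grip, 34 mm in diameter, 30 mm high, dot of the pot's colour on top. In all 66 mm high, about 120 g (+-33%), rigid, lid fixed. Origin: centre of underside, z up; yaw means nothing. Starts on the back place of the blue lane.
- new_red: new paste pot: red round pot 48 mm in diameter, 36 mm high, with a pale wooden lid; lid: upright cylinder to grip, 34 mm in diameter, 30 mm high, dot of the pot's colour on top. In all 66 mm high, about 120 g (+-33%), rigid, lid fixed. Origin: centre of underside, z up; yaw means nothing. Starts on the cork mat.
- new_blue: new paste pot: blue round pot 48 mm in diameter, 36 mm high, with a pale wooden lid; lid: upright cylinder to grip, 34 mm in diameter, 30 mm high, dot of the pot's colour on top. In all 66 mm high, about 120 g (+-33%), rigid, lid fixed. Origin: centre of underside, z up; yaw means nothing. Starts on the cork mat.
- new_green: new paste pot: green round pot 48 mm in diameter, 36 mm high, with a pale wooden lid; lid: upright cylinder to grip, 34 mm in diameter, 30 mm high, dot of the pot's colour on top. In all 66 mm high, about 120 g (+-33%), rigid, lid fixed. Origin: centre of underside, z up; yaw means nothing. Starts on the cork mat; it has no lane and stays there.
- wax: blue wax puck: a plain blue disc without lid, 48 mm in diameter, 21 mm high, on the cork mat; not a pot, stays there. Origin: centre of its underside.
- mat: cork delivery mat, fixed, 180 x 180 x 5 mm. Origin: centre of its underside, x and y along its edges. The three new pots and the wax puck stand on it (5 mm above its origin), one in each quarter in any order, in a square grid along its edges, about 90 mm from centre to centre.
Things that resemble listed ones, but are neither listed nor needed, are in the scene too. Leave any pink look-alike of the old_red alone.

How it is judged (in metres and radians):
At the end, for the whole second after the job is handed in: In each lane the opened pot of its colour is on the front ring, the new one on the back ring, each within 15 mm of the ring centre along and across, on the floor, upright within 0.1 rad, released, at rest; green pot and wax puck upright, within 25 mm of their start (x of old_red in the frame of lane_red between -0.05 and -0.02 m and y of old_red in the frame of lane_red between -0.015 and 0.015 m and z of each of old_red, new_red in the frame of lane_red below 0.012 m and angle between each of old_red, new_red, old_blue, new_blue, new_green, wax's own z axis and vertical below 0.1 rad and linear speed of each of old_red, new_red, old_blue, new_blue below 0.02 m/s and x of new_red in the frame of lane_red between 0.03 and 0.06 m and y of new_red in the frame of lane_red between -0.015 and 0.015 m and x of old_blue in the frame of lane_blue between -0.05 and -0.02 m and y of old_blue in the frame of lane_blue between -0.015 and 0.015 m and z of each of old_blue, new_blue in the frame of lane_blue below 0.012 m and x of new_blue in the frame of lane_blue between 0.03 and 0.06 m and y of new_blue in the frame of lane_blue between -0.015 and 0.015 m and distance of each of new_green, wax from where it was at the start of the episode below 0.025 m); the robot touches nothing.
It fails at once if a pot of the job is knocked over (tilted more than 0.8 rad) (angle between any of old_red, new_red, old_blue, new_blue's own z axis and vertical above 0.8 rad).
It fails at once if a pot of the job is dropped or flung (moves faster than 0.85 m/s, a free fall of some 37 mm, while the fingers do not touch it) ((linear speed of old_red above 0.85 m/s and contact force between old_red and the fingers below 0.05 N) or (linear speed of new_red above 0.85 m/s and contact force between new_red and the fingers below 0.05 N) or (linear speed of old_blue above 0.85 m/s and contact force between old_blue and the fingers below 0.05 N) or (linear speed of new_blue above 0.85 m/s and contact force between new_blue and the fingers below 0.05 N)).
It fails at once if the green pot or the wax puck is moved more than 25 mm (distance of any of new_green, wax from where it was at the start of the episode above 0.025 m).
It also fails if it takes over 99 s, if anything falls off the work surface, if the arm or the gripper's body presses on something with over 40 N, if the wrist force passes 120 N, or if a joint passes its speed limit or range.

## Working session

There is one attempt and no reset: what is moved stays moved. The work goes in short steps, Python scripts to look and compute and a tool call to move; the robot and the scene stay as the last step left them, time stands still between calls to the robot, and variables do not carry over. Pictures are saved under pics/ and viewed, about 12 in all and at most 16, crops included, and the job is handed in when it is done.

Besides the shell and the picture viewer there is one more tool, called after "Request:" as name(argument=value, ...), one argument or row to a line, values as JSON. apply_moves: Moves the arm, as the interface text tells. Scaled input: -1 to 1 covers 50 mm each way for a shift and 6 degrees each way for a turn. Its arguments: {"type":"object","properties":{"series":{"type":"array","items":{"type":"array","items":{"type":"array","items":{"type":"number"}}}},"claw":{"type":"number"}},"required":["series"]}

```bash
mkdir -p pics; ls
python3 - <<'E'
from cell import ctrl, viewer
import cv2
s=ctrl.read_state();print(s)
for n in("top","side"):
    cv2.imwrite(f"pics/{n}0.png",viewer.get_image(n));i=viewer.camera_info(n);print(n,i)
E
```

```text
pics
{'clock': 0.0, 'qpos': array([ 1.26919238,  0.62934206,  0.03846318,  1.51838075, -0.02700287,
        0.99628001, -0.01999741]), 'qd': array([-0.0003271 , -0.00080037, -0.00152353,  0.00110269, -0.00122557,
        0.00038677,  0.00023853]), 'tau': array([-6.24213317e-04, -5.63413668e+01,  1.22594129e+00, -1.93447137e+01,
        1.09931873e-02,  1.04144230e-02,  2.13262751e-06]), 'eef_pos': array([ 151.71036855, -631.33775427,  196.18808764]), 'tool_rot': array([ 3.14155764e+00,  1.89123203e-03, -1.33500885e+00]), 'force': array([0.07022171, 0.20127238, 0.08501344]), 'torque': array([ 0.00840192, -0.01506969,  0.02311801]), 'width': 85.22547422632739}
top {'K': array([[428.07574575,   0.        , 278.66111654],
       [  0.        , 428.07574575, 215.44140017],
       [  0.        ,   0.        ,   1.        ]]), 'R': array([[ 0.02521702, -0.99963896,  0.0092762 ],
       [-0.9891637 , -0.02629313, -0.1444432 ],
       [ 0.14463496, -0.00553325, -0.98946961]]), 't': array([ -60.41250797,  532.27141693, 1073.96306047])}
side {'K': array([[412.86362954,   0.        , 284.87039967],
       [  0.        , 412.86362954, 205.21416588],
       [  0.        ,   0.        ,   1.        ]]), 'R': array([[ 0.8259965 , -0.56351416,  0.01347481],
       [-0.37492748, -0.56710329, -0.73336434],
       [ 0.42090279,  0.6007043 , -0.67970227]]), 't': array([-433.7925404 ,  215.78696426,  666.973498  ])}
```

View pics/top0.png

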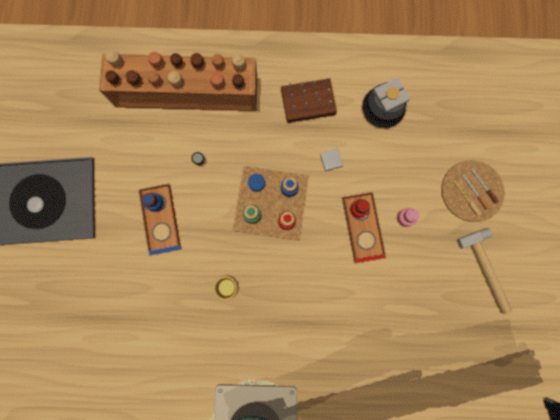

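View pics/side0.png

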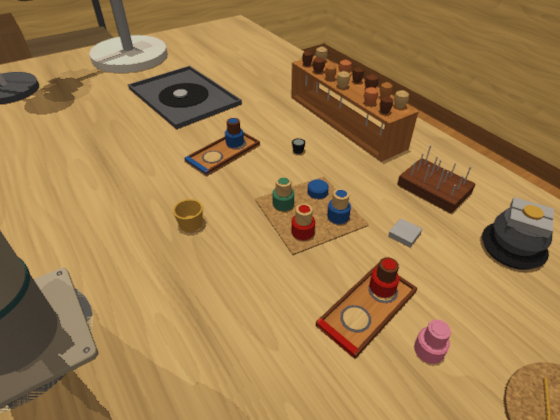

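Top picture: red lane around (364,228) with the dark-lidded red pot at (361,208). The pink look-alike is at (409,217). The mat is at (272,203) with wax (257,183), blue new (290,187), green (252,213) and red new (288,220). Blue lane is around (160,220), with its old pot at (152,201).

```bash
cat > h.py <<'E'
import numpy as np, cv2
from cell import ctrl, viewer
from scipy.spatial.transform import Rotation as Ro
def ray(info,px,fish=False):
    K,R,t=map(np.array,(info["K"],info["R"],info["t"]))
    if fish:
        x=(px[0]-K[0,2])/K[0,0];y=(px[1]-K[1,2])/K[1,1];r=np.hypot(x,y)+1e-12
        d=np.array([x/r*np.sin(r),y/r*np.sin(r),np.cos(r)])
    else: d=np.linalg.inv(K)@np.array([px[0],px[1],1.])
    return -R.T@t, R.T@d
def onz(info,px,z,fish=False):
    c,d=ray(info,px,fish); return c+d*(z-c[2])/d[2]
def proj(info,X,fish=False):
    K,R,t=map(np.array,(info["K"],info["R"],info["t"]))
    p=R@np.asarray(X,float)+t
    if fish:
        r=np.hypot(p[0],p[1])+1e-12;a=np.arctan2(r,p[2]);q=np.array([p[0]/r*a,p[1]/r*a])
    else:q=p[:2]/p[2]
    return np.array([K[0,0]*q[0]+K[0,2],K[1,1]*q[1]+K[1,2]])
E
python3 - <<'E'
from h import *
im=cv2.imread("pics/top0.png");c=im[150:275,135:425]
cv2.imwrite("pics/c1.png",cv2.resize(c,None,fx=2.75,fy=2.75,interpolation=cv2.INTER_CUBIC))
i=viewer.camera_info("top")
hsv=cv2.cvtColor(im,cv2.COLOR_BGR2HSV)
for n,lo,hi in(("red",(0,190,90),(5,255,255)),("red2",(173,190,90),(180,255,255)),("blue",(100,130,40),(125,255,255)),("green",(60,80,40),(90,255,255))):
    m=cv2.inRange(hsv,lo,hi);m[:150]=0;m[275:]=0;m[:,:135]=0;m[:,425:]=0
    k,l,s,ce=cv2.connectedComponentsWithStats(m)
    for j in range(1,k):
        if s[j,4]>4: print(n,s[j],ce[j].round(1),"z0",onz(i,ce[j],0)[:2].round(),"z66",onz(i,ce[j],71)[:2].round())
E
```

```text
red [351 200  17  17  99] [356.8 210.4] z0 [ 559. -257.] z66 [ 547. -244.]
red [359 201   9   9  63] [363.2 205.1] z0 [ 574. -275.] z66 [ 561. -260.]
red [284 215   7   7  32] [287.1 218.2] z0 [532. -70.] z66 [522. -68.]
red [279 220  16   9  41] [285.8 225.7] z0 [512. -67.] z66 [503. -65.]
red [355 255  29   7  71] [369.1 258.1] z0 [ 431. -290.] z66 [ 428. -275.]
blue [249 175  15  15 182] [256.2 182.2] z0 [629.  17.] z66 [613.  13.]
blue [287 181   6   5  23] [289.4 183.2] z0 [629. -74.] z66 [613. -72.]
blue [282 188  14   8  37] [288.3 192.6] z0 [603. -71.] z66 [588. -69.]
blue [147 195  15  15  83] [156.8 203.8] z0 [562. 282.] z66 [550. 262.]
blue [144 196   7   7  36] [147.3 198.8] z0 [575. 309.] z66 [563. 287.]
blue [151 247  28   7  56] [164.  249.7] z0 [439. 255.] z66 [435. 237.]
green [249 209   5   6  23] [250.8 211.4] z0 [548.  29.] z66 [537.  24.]
green [246 216  14   7  28] [253.6 219.7] z0 [526.  20.] z66 [517.  16.]
```

View pics/c1.png

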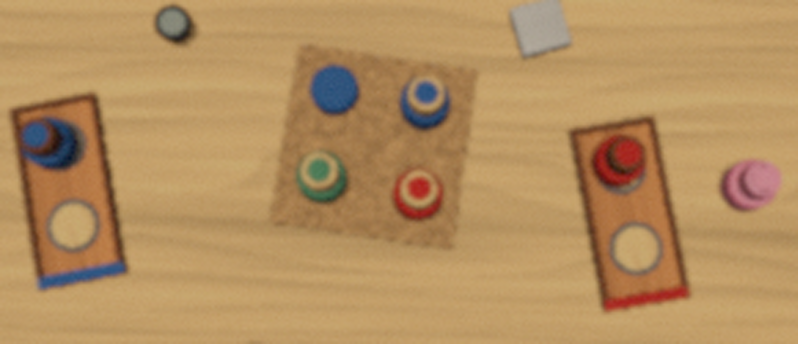

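The crop confirms it: the red pot with the dark lid in the red lane (at top 361,208) is the target, and the pink one at (409,217) is excluded. Next I fit the lane poses.

Run:
```python
from h import *
i=viewer.camera_info("top")
f=lambda p,z:onz(i,(p[0]/2.75+135-.3,p[1]/2.75+150-.3),z)[:2]
for n,cs,ring in(("red",[(571,130),(653,118),(689,295),(606,309)],(636,249)),("blue",[(11,110),(96,94),(127,270),(41,288)],(73,226))):
    P=np.array([f(c,14) for c in cs]); c=P.mean(0)
    ux=(P[0]+P[1]-P[2]-P[3]);print(n,"c",c.round(1),"yaw",np.arctan2(ux[1],ux[0]).round(3),"len",np.linalg.norm(ux)/2,"wid",np.linalg.norm(P[0]+P[3]-P[1]-P[2])/2)
    u=ux/np.linalg.norm(ux);print(" front",(c-35*u).round(1),"back",(c+45*u).round(1),"ringmeas",f(ring,8).round(1))
for n,p,z in(("oldred",(626,154),74),("oldblue",(38,138),74),("newred",(419,188),71),("newblue",(427,93),71),("green",(319,170),71),("wax",(334,90),26)):print(n,f(p,z).round(1))
s=ctrl.read_state();w=viewer.camera_info("wrist");print(w);R=Ro.from_euler('xyz',s['tool_rot']).as_matrix()
C=-np.array(w['R']).T@np.array(w['t']);print("cam in tool",R.T@(C-s['eef_pos']),"axes",np.round(R.T@np.array(w['R']).T,2));print(R.round(3))
```

```text
red c [ 512.8 -272.9] yaw 0.193 len 175.30860306102497 wid 81.1074919664433
 front [ 478.5 -279.7] back [ 557.  -264.3] ringmeas [ 477.8 -280.2]
blue c [520.4 268.1] yaw 0.233 len 175.80619823549912 wid 83.15577057502196
 front [486.4 260.1] back [564.2 278.5] ringmeas [485.9 263.3]
oldred [ 559.1 -257.4]
oldblue [559.5 282.9]
newred [522.9 -67.8]
newblue [612.1 -73.2]
green [537.1  24.4]
wax [622.6  15.4]
{'K': array([[325.1922621 ,   0.        , 279.38108253],
       [  0.        , 325.1922621 , 204.69897323],
       [  0.        ,   0.        ,   1.        ]]), 'R': array([[ 0.23332383, -0.97239531, -0.0027104 ],
       [-0.91934392, -0.22150068,  0.32518336],
       [-0.31680713, -0.07338124, -0.9456471 ]]), 't': array([-648.5646075 ,  -41.61801963,  382.1486911 ])}
cam in tool [-6.56069496e-02 -8.46543244e+01 -1.76864627e+02] axes [[ 1.    0.   -0.  ]
 [ 0.    0.95  0.33]
 [ 0.   -0.33  0.95]]
[[ 0.234 -0.972 -0.   ]
 [-0.972 -0.234  0.002]
 [-0.002 -0.    -1.   ]]
```

Request:
apply_moves(
  series=[
    [[0,0,0,0,0,0.75],[0,0,0,0,0,0.75],[0,0,0,0,0,0.75],[-0.74,-0.81,0,0,0,0],[-0.74,-0.81,0,0,0,0]],
  ],
  claw=0.5,
)

```text
clock: 0.72
eef_pos: [233.3, -557.0, 196.5]
tool_rot: [3.141, 0.001, -1.572]
force: [1.1, 0.1, -1.4]
width: 64.1
```

Request:
apply_moves(
  series=[
    [[-0.74,-0.81,0,0,0,0],[-0.74,-0.81,0,0,0,0],[-0.74,-0.81,0,0,0,0],[-0.74,-0.81,0,0,0,0],[-0.74,-0.81,0,0,0,0]],
  ],
)

```text
clock: 1.35
eef_pos: [436.3, -371.5, 196.9]
tool_rot: [3.141, 0.0, -1.571]
force: [0.7, -0.9, -0.9]
width: 64.1
```

Request:
apply_moves(
  series=[
    [[-0.74,-0.81,0.3,0,0,0],[-0.74,-0.81,0.3,0,0,0],[-0.74,-0.81,0.2,0,0,0],[0,0,0,0,0,0],[0,0,0,0,0,0]],
  ],
)

```text
clock: 1.98
eef_pos: [556.0, -262.4, 156.7]
tool_rot: [3.14, -0.0, -1.571]
force: [-0.7, -0.7, -0.9]
width: 63.8
```

```bash
cat > look.py <<'E'
import sys
from h import *
n=sys.argv[1]
s=ctrl.read_state();w=viewer.camera_info("wrist");im=viewer.get_image("wrist")
cv2.imwrite(f"pics/{n}.png",im);np.savez(f"pics/{n}.npz",**w)
print("tcp",s['eef_pos'].round(1),"yaw",s['tool_rot'][2].round(3),"w",round(s['width'],1))
E
python3 look.py w1
```

```text
tcp [ 556.  -262.4  156.7] yaw -1.571 w 63.8
```

View pics/w1.png

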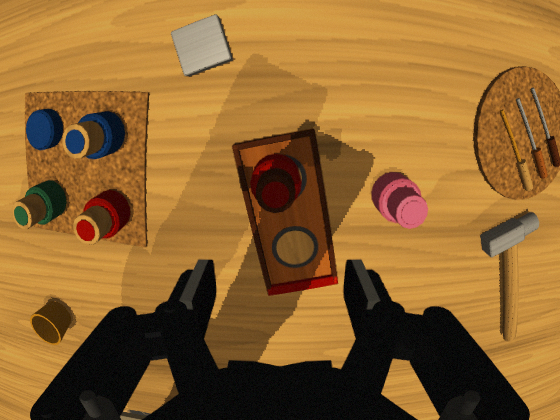

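Wrist view: old red lid top at (275,191), front ring at (295,247), tray corners (234,146), (315,130), (337,284), (269,294). New red dot is at (88,228) and new blue dot at (76,142).

Run:
```python
from h import *
i=dict(np.load("pics/w1.npz"))
im=cv2.imread("pics/w1.png");hsv=cv2.cvtColor(im,cv2.COLOR_BGR2HSV)
f=lambda p,z:onz(i,p,z,True)[:2].round(1)
print("old",f((275,191),74),"ring",f((295,247),8))
P=np.array([f(p,14) for p in((234,146),(315,130),(337,284),(269,294))]);u=P[0]+P[1]-P[2]-P[3]
print("lane",P.mean(0),"yaw",np.arctan2(u[1],u[0]),np.linalg.norm(u)/2, np.linalg.norm(P[0]+P[3]-P[1]-P[2])/2)
print("nr",f((88,228),71),"nb",f((76,142),71))
cv2.imwrite("pics/c2.png",cv2.resize(im[120:305,205:365],None,fx=3.2,fy=3.2,interpolation=cv2.INTER_CUBIC))
```

```text
old [ 563.3 -258.2] ring [ 478.5 -279.3]
lane [ 512.825 -273.15 ] yaw 0.18543427596233114 177.89986649798252 81.3123760567849
nr [525.6 -70.7] nb [611.8 -73. ]
```

View pics/c2.png

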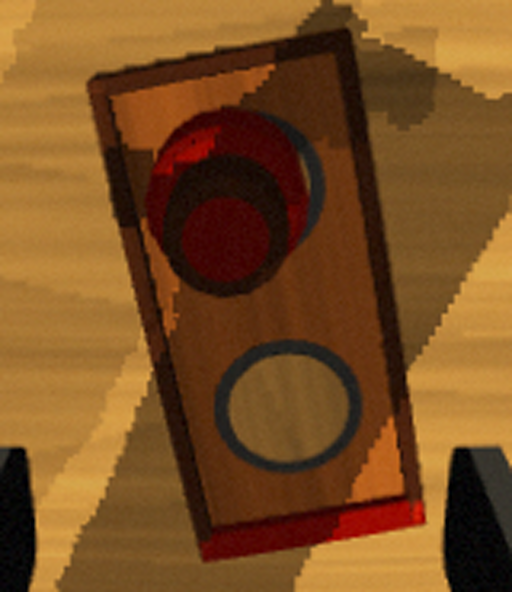

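Request:
apply_moves(
  series=[
    [[-0.08,-0.08,0.65,0,0,0],[0,0,0.65,0,0,0],[0,0,0.5,0,0,0],[0,0,0.3,0,0,0],[0,0,0.15,0,0,0]],
  ],
)

```text
clock: 2.65
eef_pos: [560.2, -259.1, 44.3]
tool_rot: [3.141, -0.0, -1.572]
force: [0.1, -0.7, -0.6]
width: 63.9
```

Request:
apply_moves(
  series=[
    [[0,0,0,0,0,0],[0,0,0,0,0,0],[0,0,0,0,0,0],[0,0,0,0,0,0],[0,0,0,0,0,0]],
  ],
  claw=-1,
)

```text
clock: 3.28
eef_pos: [561.0, -257.9, 44.8]
tool_rot: [-3.141, -0.0, -1.571]
force: [-0.5, 0.7, -0.5]
width: -0.2
```

Fingers shut to 0, so the grasp missed. I'll take a look.

```bash
python3 look.py w2
python3 - <<'E'
from h import *
w=cv2.imread("pics/w2.png")
s=viewer.get_image("side");cv2.imwrite("pics/s2.png",s)
c=cv2.resize(s[220:360,300:460],(480,420),interpolation=cv2.INTER_CUBIC)
w=cv2.resize(w[100:400,150:400],(350,420))
cv2.imwrite("pics/m2.png",cv2.hconcat([w,c]))
E
```

```text
tcp [ 561.  -257.9   44.8] yaw -1.571 w -0.2
```

View pics/m2.png

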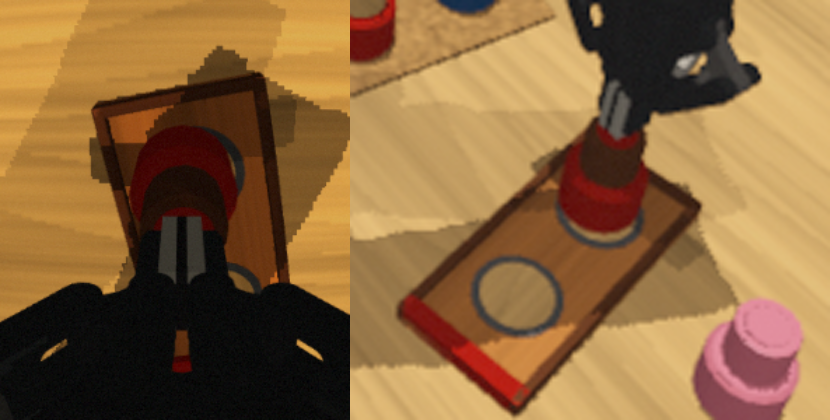

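Run:
```python
from h import *
i=viewer.camera_info("side");w=dict(np.load("pics/w2.npz"))
for X in((561,-258,45),(561,-258,64),(561,-258,74),(557,-264,74),(561,-258,84),(557,-264,8)):
    p=proj(i,X);q=proj(w,X,True)
    print(X,"side crop",((p-[300,220])*3+[350,0]).round(),"wrist crop",((q-[150,100])*1.4).round())
m=[(617,137),(612,165)]
w1=np.load("pics/w1.npz")
for X in((561,-258,74),(557,-264,74)):print(proj(w1,X,True))
print(ctrl.grip_point_offset)
```

```text
(561, -258, 45) side crop [608. 161.] wrist crop [182. 199.]
(561, -258, 64) side crop [614. 140.] wrist crop [182. 220.]
(561, -258, 74) side crop [617. 129.] wrist crop [183. 232.]
(557, -264, 74) side crop [619. 139.] wrist crop [198. 242.]
(561, -258, 84) side crop [620. 117.] wrist crop [183. 246.]
(557, -264, 8) side crop [599. 209.] wrist crop [194. 175.]
[274.75541923 193.64572767]
[281.93268631 198.20463627]
18.700000000000003
```

The fingers shut above the lid with no contact: the wrist and side views put the tips at z of about 75–80, although the reported TCP is at 45. So the real tips sit about 30 mm short of the reported TCP. I'll open, go 20 mm lower (safe either way, since 64 mm clears the 48 mm body) and close again.

Request:
apply_moves(
  series=[
    [[0,0,0,0,0,0],[0,0,0,0,0,0],[0,0,0,0,0,0],[0,0,0.2,0,0,0],[0,0,0.2,0,0,0]],
  ],
  claw=0.5,
)

```text
clock: 4.0
eef_pos: [560.6, -257.9, 23.8]
tool_rot: [3.141, 0.0, -1.571]
force: [0.7, 0.2, -0.6]
width: 64.4
```

Request:
apply_moves(
  series=[
    [[0,0,0,0,0,0],[0,0,0,0,0,0],[0,0,0,0,0,0],[0,0,0,0,0,0],[0,0,0,0,0,0]],
  ],
  claw=-1,
)

```text
clock: 4.62
eef_pos: [560.8, -257.9, 24.7]
tool_rot: [-3.142, 0.0, -1.571]
force: [0.3, 0.7, -1.5]
width: 31.8
```

```bash
python3 look.py w3
python3 - <<'E'
from h import *
w=cv2.imread("pics/w3.png")
s=viewer.get_image("side")
c=cv2.resize(s[220:360,300:460],(480,420),interpolation=cv2.INTER_CUBIC)
w=cv2.resize(w[130:370,180:380],(350,420))
cv2.imwrite("pics/m3.png",cv2.hconcat([w,c]))
E
```

```text
tcp [ 560.8 -257.9   24.7] yaw -1.571 w 31.8
```

View pics/m3.png

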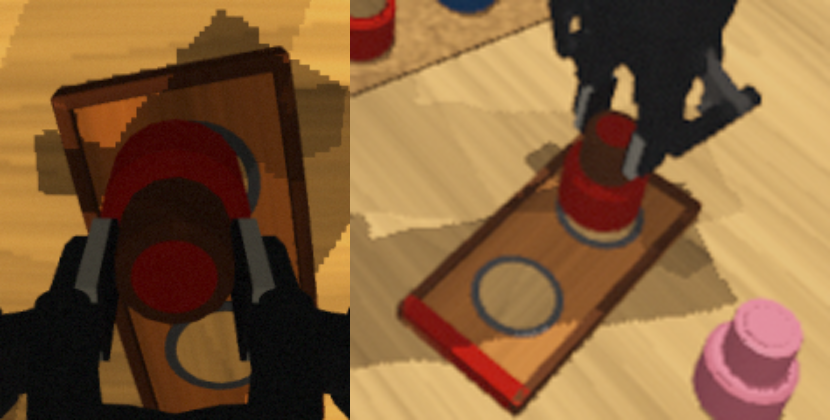

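Run:
```python
from h import *
i=viewer.camera_info("side");w=dict(np.load("pics/w3.npz"))
print(ctrl.read_state()['width'],ctrl.read_state()['force'])
for X in((561,-258,74),(561,-258,44),(550,-275,44),(550,-275,54),(550,-275,64),(561,-275,64),(572,-275,54),(572,-275,64),(572,-275,74),(550,-241,54),(572,-241,54),(572,-241,64)):
    p=proj(i,X);q=proj(w,X,True)
    print(X,"side crop",((p-[300,220])*3+[350,0]).round(),"wrist crop",((q-[180,130])*1.75).round())
```

```text
31.876103059550132 [-0.62146307 -0.4347229  -1.20866037]
(561, -258, 74) side crop [617. 129.] wrist crop [176. 275.]
(561, -258, 44) side crop [607. 162.] wrist crop [176. 222.]
(550, -275, 44) side crop [615. 190.] wrist crop [228. 252.]
(550, -275, 54) side crop [618. 180.] wrist crop [231. 268.]
(550, -275, 64) side crop [621. 169.] wrist crop [234. 287.]
(561, -275, 64) side crop [635. 160.] wrist crop [236. 255.]
(572, -275, 54) side crop [646. 162.] wrist crop [235. 205.]
(572, -275, 64) side crop [649. 151.] wrist crop [238. 221.]
(572, -275, 74) side crop [653. 140.] wrist crop [242. 239.]
(550, -241, 54) side crop [576. 140.] wrist crop [120. 269.]
(572, -241, 54) side crop [603. 123.] wrist crop [117. 205.]
(572, -241, 64) side crop [606. 112.] wrist crop [114. 221.]
```

Request:
apply_moves(
  series=[
    [[0,0,-0.2,0,0,0],[0,0,-0.2,0,0,0],[0.14,0.55,0,0,0,0],[0.15,0.55,0,0,0,0],[0.14,0.54,0,0,0,0]],
  ],
)

```text
clock: 5.35
eef_pos: [478.5, -280.0, 45.6]
tool_rot: [-3.14, -0.001, -1.571]
force: [0.8, -0.0, -1.9]
width: 31.3
```

```bash
python3 look.py w4
python3 - <<'E'
from h import *
w=cv2.imread("pics/w4.png")
s=viewer.get_image("side")
c=cv2.resize(s[220:360,300:460],(480,420),interpolation=cv2.INTER_CUBIC)
w=cv2.resize(w[130:370,180:380],(350,420))
cv2.imwrite("pics/m4.png",cv2.hconcat([w,c]))
E
```

```text
tcp [ 478.5 -280.    45.6] yaw -1.571 w 31.3
```

View pics/m4.png

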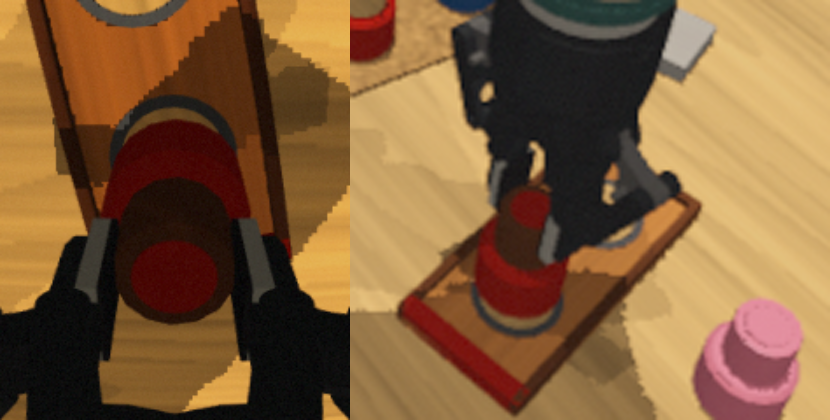

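The pot is held upright over the front ring (the width holds and the load is about 1.2 N). I'll lower it 20.5 mm and release.

Request:
apply_moves(
  series=[
    [[0,0,0.2,0,0,0],[0,0,0.14,0,0,0],[0,0,0.05,0,0,0],[0,0,0.02,0,0,0],[0,0,0,0,0,0]],
  ],
)

```text
clock: 6.08
eef_pos: [479.4, -278.9, 24.4]
tool_rot: [-3.141, 0.001, -1.57]
force: [-0.4, 1.5, 3.7]
width: 31.4
```

Request:
apply_moves(
  series=[
    [[0,0,0,0,0,0],[0,0,0,0,0,0],[0,0,0,0,0,0],[0,0,-0.4,0,0,0],[0,0,-0.8,0,0,0]],
  ],
  claw=0.5,
)

```text
clock: 6.7
eef_pos: [477.5, -278.8, 83.3]
tool_rot: [3.138, 0.002, -1.571]
force: [1.1, -0.1, 0.5]
width: 63.6
```

Request:
apply_moves(
  series=[
    [[-0.84,-0.18,-0.3,0,0,0],[-0.84,-0.18,-0.3,0,0,0],[-0.84,-0.19,-0.14,0,0,0],[-0.84,-0.19,0,0,0,0],[-0.83,-0.19,0,0,0,0]],
  ],
)

```text
clock: 7.32
eef_pos: [525.7, -68.6, 121.3]
tool_rot: [-3.141, -0.0, -1.571]
force: [0.0, -1.5, -0.9]
width: 64.0
```

Request:
apply_moves(
  series=[
    [[0,0,0,0,0,0],[0,0,0,0,0,0],[0,0,0,0,0,0],[0,0,0,0,0,0],[0,0,0,0,0,0]],
  ],
)

```text
clock: 7.95
eef_pos: [525.2, -70.7, 121.1]
tool_rot: [-3.142, -0.0, -1.572]
force: [-0.7, -0.2, -0.1]
width: 64.1
```

```bash
python3 look.py w5
python3 - <<'E'
from h import *
i=dict(np.load("pics/w5.npz"));im=cv2.imread("pics/w5.png");hsv=cv2.cvtColor(im,cv2.COLOR_BGR2HSV)
for n,rs in(("red",[((0,170,60),(6,255,255)),((174,170,60),(180,255,255))]),("blue",[((100,120,40),(125,255,255))])):
    m=sum(cv2.inRange(hsv,*r) for r in rs);k,l,s,ce=cv2.connectedComponentsWithStats(m)
    for j in range(1,k):
        if s[j,4]>60:print(n,s[j],onz(i,ce[j],71,True)[:2].round(1),"z74",onz(i,ce[j],74,True)[:2].round(1))
print(proj(i,(478.3,-279.6,74),True))
E
```

```text
tcp [525.2 -70.7 121.1] yaw -1.572 w 64.1
red [248 167  56  51 920] [545.1 -67. ] z74 [546. -67.]
red [260 202  31  28 676] [523.2 -66.8] z74 [524.4 -66.9]
red [ 437  220   65   64 1031] [ 486.7 -241.4] z74 [ 488.3 -239.1]
red [492 248  20  22 309] [ 477.4 -282.2] z74 [ 479.1 -279.4]
blue [ 153   56   53   54 2202] [6.226e+02 4.000e-01] z74 [ 6.225e+02 -5.000e-01]
blue [251  65  60  58 865] [611.6 -71. ] z74 [611.5 -71. ]
blue [265  77  33  32 821] [612.7 -71.5] z74 [612.7 -71.5]
blue [  9 251  40  15 320] [474.6 185.6] z74 [476.4 182.2]
[501.53078069 259.03605516]
```

View pics/w5.png

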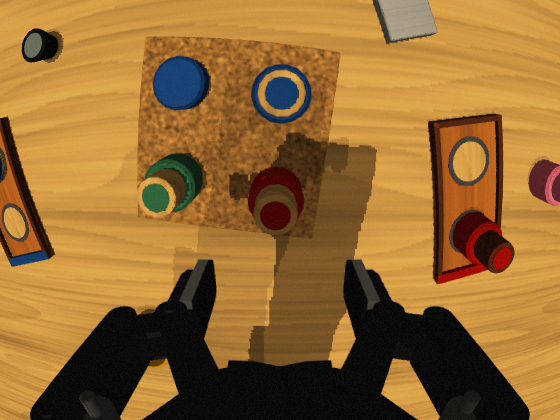

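Old red now measures (479,-279), against the ring at (478,-280), upright. New red is under the hand with its dot at (275,216), which gives (523,-67).

Request:
apply_moves(
  series=[
    [[-0.08,0.03,0.6,0,0,0],[0,0,0.6,0,0,0],[0,0,0.45,0,0,0],[0,0,0.25,0,0,0],[0,0,0.12,0,0,0]],
  ],
)

```text
clock: 8.62
eef_pos: [523.8, -66.1, 19.7]
tool_rot: [3.141, 0.0, -1.571]
force: [0.5, 0.1, 1.1]
width: 63.9
```

Request:
apply_moves(
  series=[
    [[0,0,0,0,0,0],[0,0,0,0,0,0],[0,0,0,0,0,0],[0,0,0,0,0,0],[0,0,0,0,0,0]],
  ],
  claw=-1,
)

```text
clock: 9.25
eef_pos: [524.5, -66.2, 21.0]
tool_rot: [-3.14, -0.0, -1.571]
force: [-0.5, -1.3, 6.9]
width: 31.3
```

Request:
apply_moves(
  series=[
    [[0,0,-0.4,0,0,0],[0,0,-0.8,0,0,0],[0.8,-0.13,0,0,0,0],[0.8,-0.13,0,0,0,0],[0.8,-0.13,0,0,0,0]],
  ],
)

```text
clock: 9.88
eef_pos: [543.4, -186.8, 80.3]
tool_rot: [-3.141, 0.0, -1.57]
force: [-0.2, 0.2, -0.9]
width: 31.7
```

Request:
apply_moves(
  series=[
    [[0.78,-0.13,0,0,0,0],[0.78,-0.13,0,0,0,0],[0,0,0.2,0,0,0],[0,0,0.3,0,0,0],[0,0,0.3,0,0,0]],
  ],
)

```text
clock: 10.5
eef_pos: [556.0, -261.8, 38.8]
tool_rot: [3.141, 0.002, -1.569]
force: [0.1, -0.1, -1.1]
width: 31.6
```

```bash
python3 look.py w6
python3 - <<'E'
from h import *
w=cv2.imread("pics/w6.png")
s=viewer.get_image("side")
c=cv2.resize(s[220:360,300:460],(480,420),interpolation=cv2.INTER_CUBIC)
w=cv2.resize(w[130:370,180:380],(350,420))
cv2.imwrite("pics/m6.png",cv2.hconcat([w,c]))
E
```

```text
tcp [ 556.  -261.8   38.8] yaw -1.569 w 31.6
```

View pics/m6.png

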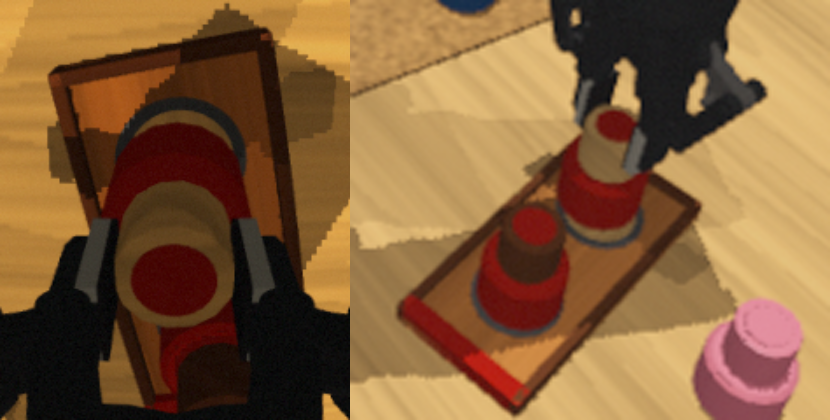

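New red is held over the back ring, and old red is on the front ring. I'll correct by 2 mm, lower and release.

Request:
apply_moves(
  series=[
    [[0.05,-0.02,0.14,0,0,0],[0,0,0.08,0,0,0],[0,0,0.05,0,0,0],[0,0,0.02,0,0,0],[0,0,0,0,0,0]],
  ],
)

```text
clock: 11.22
eef_pos: [557.4, -266.5, 25.7]
tool_rot: [-3.141, -0.0, -1.571]
force: [0.8, 0.1, -1.7]
width: 31.9
```

Request:
apply_moves(
  series=[
    [[0,0,0,0,0,0],[0,0,0,0,0,0],[0,0,0,0,0,0],[0,0,-0.5,0,0,0],[0,0,-1,0,0,0]],
  ],
  claw=0.5,
)

```text
clock: 11.85
eef_pos: [555.7, -265.6, 99.6]
tool_rot: [3.137, 0.002, -1.571]
force: [0.6, -0.5, -0.1]
width: 63.8
```

Request:
apply_moves(
  series=[
    [[-0.95,0,-0.4,0,0,0],[-1,0,-0.4,0,0,0],[-1,0,0,0,0,0],[-1,0,0,0,0,0],[-1,0,0,0,0,0]],
  ],
)

```text
clock: 12.48
eef_pos: [557.3, -17.4, 140.9]
tool_rot: [-3.141, 0.0, -1.571]
force: [0.8, 0.7, -0.3]
width: 64.4
```

Request:
apply_moves(
  series=[
    [[-1,0,0,0,0,0],[-1,0,0,0,0,0],[-1,0,0,0,0,0],[-1,0,0,0,0,0],[-1,0,0,0,0,0]],
  ],
)

```text
clock: 13.1
eef_pos: [557.2, 232.7, 140.8]
tool_rot: [-3.141, 0.0, -1.571]
force: [0.3, -0.3, -0.6]
width: 64.0
```

Request:
apply_moves(
  series=[
    [[-0.96,-0.08,0,0,0,0],[0,0,0,0,0,0],[0,0,0,0,0,0],[0,0,0,0,0,0],[0,0,0,0,0,0]],
  ],
)

```text
clock: 13.72
eef_pos: [561.6, 277.6, 140.8]
tool_rot: [-3.141, -0.0, -1.573]
force: [0.2, 0.8, 0.2]
width: 63.9
```

```bash
python3 look.py w7
python3 - <<'E'
from h import *
i=dict(np.load("pics/w7.npz"));im=cv2.imread("pics/w7.png")
c=im[90:300,180:380];cv2.imwrite("pics/c7.png",cv2.resize(c,None,fx=2.8,fy=2.8,interpolation=cv2.INTER_CUBIC))
hsv=cv2.cvtColor(im,cv2.COLOR_BGR2HSV)
m=cv2.inRange(hsv,(100,120,30),(125,255,255));k,l,s,ce=cv2.connectedComponentsWithStats(m)
for j in range(1,k):
    if s[j,4]>60:print(s[j],"z74",onz(i,ce[j],74,True)[:2].round(1))
E
```

```text
tcp [561.6 277.6 140.8] yaw -1.573 w 63.9
[ 493  113   39   43 1311] z74 [629.5  68.4]
[544 132  16  38 388] z74 [618.8   7. ]
[245 160  53  48 905] z74 [584.8 284.2]
[256 191  28  27 607] z74 [562.9 286.1]
[268 279  71  22 652] z74 [481.9 257.3]
```

View pics/c7.png

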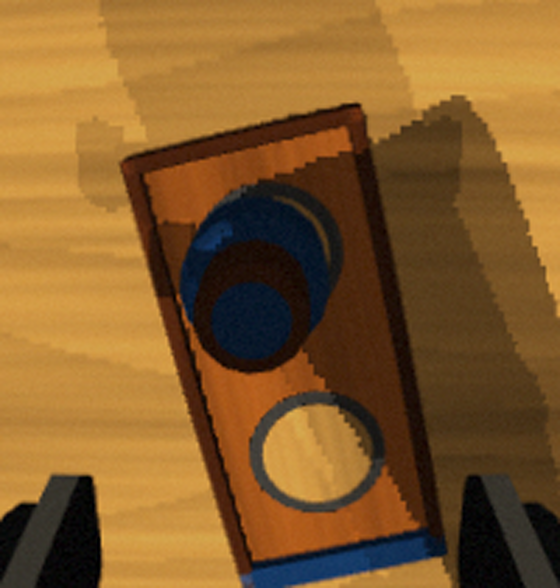

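Old blue lid dot is at (270,204), front ring at (293,251). Tray corners in the crop are (125,162), (362,108), (444,548), (246,586).

Run:
```python
from h import *
i=dict(np.load("pics/w7.npz"))
f=lambda p,z:onz(i,(p[0]/2.8+180-.3,p[1]/2.8+90-.3),z,True)[:2]
P=np.array([f(p,14) for p in((125,162),(362,108),(444,548),(246,586))]);u=P[0]+P[1]-P[2]-P[3]
c=P.mean(0);L=np.linalg.norm(u);u/=L
print(c,np.arctan2(u[1],u[0]),L/2,np.linalg.norm(P[0]+P[3]-P[1]-P[2])/2,"front",c-35*u,"back",c+45*u,"ring",f((317,451),8))
r=f((317,451),8);print("back from ring",r+80*u)
```

```text
[522.81356921 271.26875833] 0.2201391257002689 174.84973858864518 81.4998302718496 front [488.65822146 263.62596957] back [566.72758774 281.09520104] ring [487.69542264 263.86493778]
back from ring [565.76478893 281.33416925]
```

Request:
apply_moves(
  series=[
    [[-0.16,-0.03,0.6,0,0,0],[0,0,0.7,0,0,0],[0,0,0.6,0,0,0],[0,0,0.3,0,0,0],[0,0,0.14,0,0,0]],
  ],
)

```text
clock: 14.4
eef_pos: [562.8, 286.7, 23.2]
tool_rot: [3.141, -0.0, -1.571]
force: [-0.6, -0.5, -0.2]
width: 64.0
```

Request:
apply_moves(
  series=[
    [[0,0,0,0,0,0],[0,0,0,0,0,0],[0,0,0,0,0,0],[0,0,0,0,0,0],[0,0,0,0,0,0]],
  ],
  claw=-1,
)

```text
clock: 15.02
eef_pos: [563.7, 287.3, 24.9]
tool_rot: [-3.14, 0.001, -1.571]
force: [0.4, -0.9, 6.8]
width: 31.6
```

Request:
apply_moves(
  series=[
    [[0,0,-0.2,0,0,0],[0,0,-0.2,0,0,0],[0.15,0.51,0,0,0,0],[0.16,0.51,0,0,0,0],[0.15,0.5,0,0,0,0]],
  ],
)

```text
clock: 15.65
eef_pos: [486.1, 264.0, 44.2]
tool_rot: [-3.141, 0.0, -1.571]
force: [-0.6, 0.1, -0.2]
width: 31.7
```

Request:
apply_moves(
  series=[
    [[0,0,0.18,0,0,0],[0,0,0.14,0,0,0],[0,0,0.05,0,0,0],[0,0,0.02,0,0,0],[0,0,0,0,0,0]],
  ],
)

```text
clock: 16.27
eef_pos: [487.9, 264.2, 24.9]
tool_rot: [-3.14, 0.001, -1.571]
force: [-0.7, -1.1, 7.5]
width: 31.6
```

Request:
apply_moves(
  series=[
    [[0,0,0,0,0,0],[0,0,0,0,0,0],[0,0,0,0,0,0],[0,0,-0.5,0,0,0],[0,0,-1,0,0,0]],
  ],
  claw=0.5,
)

```text
clock: 16.9
eef_pos: [485.2, 263.2, 98.2]
tool_rot: [3.138, -0.002, -1.571]
force: [0.1, -0.6, -0.3]
width: 63.8
```

Request:
apply_moves(
  series=[
    [[0.95,-0.36,-0.3,0,0,0],[0.96,-0.36,-0.3,0,0,0],[0.96,-0.36,0,0,0,0],[0.96,-0.36,0,0,0,0],[0.96,-0.36,0,0,0,0]],
  ],
)

```text
clock: 17.52
eef_pos: [577.3, 23.0, 129.1]
tool_rot: [-3.141, 0.0, -1.57]
force: [1.0, -0.1, -0.2]
width: 64.1
```

Request:
apply_moves(
  series=[
    [[0.96,-0.36,0,0,0,0],[0.95,-0.35,0,0,0,0],[0,0,0,0,0,0],[0,0,0,0,0,0],[0,0,0,0,0,0]],
  ],
)

```text
clock: 18.15
eef_pos: [612.0, -68.9, 129.0]
tool_rot: [3.141, 0.001, -1.568]
force: [0.5, -0.0, -0.1]
width: 63.9
```

```bash
python3 look.py w8
python3 - <<'E'
from h import *
i=dict(np.load("pics/w8.npz"));im=cv2.imread("pics/w8.png")
hsv=cv2.cvtColor(im,cv2.COLOR_BGR2HSV)
m=cv2.inRange(hsv,(100,120,30),(125,255,255));k,l,s,ce=cv2.connectedComponentsWithStats(m)
for j in range(1,k):
    if s[j,4]>60:print(s[j],ce[j].round(),"z71",onz(i,ce[j],71,True)[:2].round(1),"z74",onz(i,ce[j],74,True)[:2].round(1))
E
```

```text
tcp [612.  -68.9 129. ] yaw -1.568 w 63.9
[ 165  150   51   52 2060] [190. 175.] z71 [6.392e+02 1.000e-01] z74 [639.9  -0.8]
[256 163  54  47 976] [282. 180.] z71 [635.5 -70.3] z74 [636.2 -70.3]
[270 195  28  28 616] [283. 209.] z71 [612.6 -71.4] z74 [613.7 -71.3]
[ 11 264  38  42 778] [ 32. 282.] z71 [525.3 203.1] z74 [527.5 199.6]
[  2 297  13  15 126] [  8. 304.] z71 [484.1 268.5] z74 [486.8 264.2]
[ 32 304  39  10 280] [ 51. 309.] z71 [491.2 188.4] z74 [493.9 185.1]
```

View pics/w8.png

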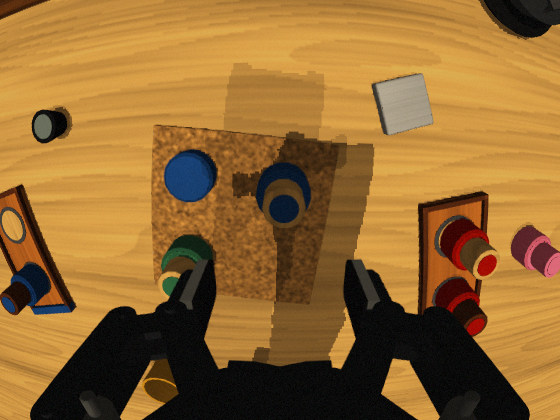

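The red lane holds both pots, and old blue measures (487,264) on its ring. The new blue pot (pale lid) is at (283,209). The plain disc at (190,175) is the wax, which I leave alone.

Request:
apply_moves(
  series=[
    [[0.05,-0.02,0.6,0,0,0],[0,0,0.65,0,0,0],[0,0,0.5,0,0,0],[0,0,0.28,0,0,0],[0,0,0.12,0,0,0]],
  ],
)

```text
clock: 18.82
eef_pos: [613.2, -72.7, 21.2]
tool_rot: [3.141, 0.0, -1.57]
force: [-0.4, 1.1, 0.2]
width: 64.3
```

Request:
apply_moves(
  series=[
    [[0,0,0,0,0,0],[0,0,0,0,0,0],[0,0,0,0,0,0],[0,0,0,0,0,0],[0,0,0,0,0,0]],
  ],
  claw=-1,
)

```text
clock: 19.45
eef_pos: [614.2, -73.3, 22.8]
tool_rot: [-3.14, 0.0, -1.571]
force: [0.0, -0.2, 6.1]
width: 32.0
```

Request:
apply_moves(
  series=[
    [[0,0,-0.4,0,0,0],[0,0,-1,0,0,0],[0,0,-1,0,0,0],[0,0,0,0,0,0],[0,0,0,0,0,0]],
  ],
)

```text
clock: 20.08
eef_pos: [612.7, -73.4, 141.9]
tool_rot: [3.141, 0.0, -1.571]
force: [-0.7, -0.1, -2.0]
width: 31.6
```

Request:
apply_moves(
  series=[
    [[-0.88,0.12,0,0,0,0],[-0.88,0.12,0,0,0,0],[-0.88,0.12,0,0,0,0],[-0.88,0.12,0,0,0,0],[-0.88,0.12,0,0,0,0]],
  ],
)

```text
clock: 20.7
eef_pos: [581.5, 147.5, 139.8]
tool_rot: [3.138, -0.001, -1.571]
force: [0.5, 0.7, -0.6]
width: 31.4
```

Request:
apply_moves(
  series=[
    [[-0.88,0.12,0,0,0,0],[-0.9,0.11,0,0,0,0],[-0.9,0.11,0,0,0,0],[0,0,0.7,0,0,0],[0,0,0.7,0,0,0]],
  ],
)

```text
clock: 21.32
eef_pos: [564.7, 280.9, 69.2]
tool_rot: [3.139, -0.001, -1.569]
force: [0.5, -0.3, -2.5]
width: 31.5
```

Request:
apply_moves(
  series=[
    [[0,0,0.4,0,0,0],[0,0,0.2,0,0,0],[0,0,0,0,0,0],[0,0,0,0,0,0],[0,0,0,0,0,0]],
  ],
)

```text
clock: 21.95
eef_pos: [566.9, 280.8, 42.6]
tool_rot: [-3.14, 0.001, -1.571]
force: [-0.5, 0.2, -1.4]
width: 31.6
```

```bash
python3 look.py w9
python3 - <<'E'
from h import *
w=cv2.imread("pics/w9.png")
s=viewer.get_image("side")
c=cv2.resize(s[90:200,160:290],(496,420),interpolation=cv2.INTER_CUBIC)
w=cv2.resize(w[130:370,180:380],(300,420))
cv2.imwrite("pics/m9.png",cv2.hconcat([w,c]))
E
```

```text
tcp [566.9 280.8  42.6] yaw -1.571 w 31.6
```

View pics/m9.png

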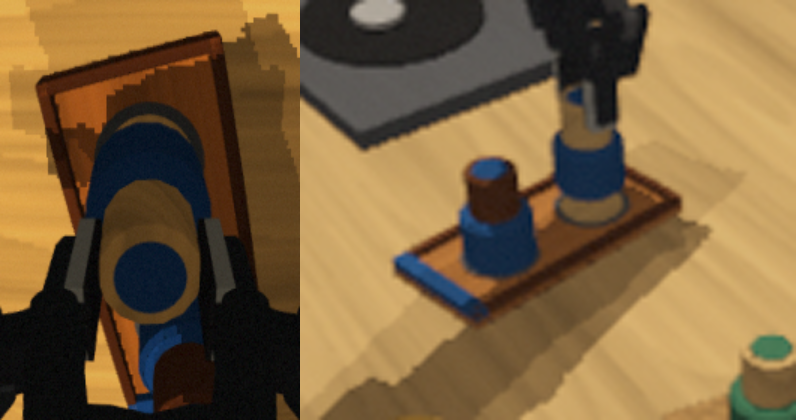

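New blue is upright over the back ring. I'll lower it 16.5 mm, release, go up and check everything.

Request:
apply_moves(
  series=[
    [[0,0,0.15,0,0,0],[0,0,0.1,0,0,0],[0,0,0.05,0,0,0],[0,0,0.03,0,0,0],[0,0,0,0,0,0]],
  ],
)

```text
clock: 22.68
eef_pos: [566.3, 280.5, 25.8]
tool_rot: [-3.142, 0.0, -1.571]
force: [-1.4, -0.4, 4.7]
width: 31.9
```

Request:
apply_moves(
  series=[
    [[0,0,0,0,0,0],[0,0,0,0,0,0],[0,0,0,0,0,0],[0,0,-0.5,0,0,0],[0,0,-1,0,0,0]],
  ],
  claw=0.5,
)

```text
clock: 23.3
eef_pos: [564.4, 279.8, 98.8]
tool_rot: [3.137, -0.002, -1.571]
force: [1.3, 0.7, 0.4]
width: 64.5
```

Request:
apply_moves(
  series=[
    [[0.9,0,-0.8,0,0,0],[1,0,-0.7,0,0,0],[1,0.2,0,0,0,0],[1,0.2,0,0,0,0],[1,0.2,0,0,0,0]],
  ],
)

```text
clock: 23.92
eef_pos: [536.0, 33.9, 175.4]
tool_rot: [-3.141, -0.0, -1.571]
force: [1.4, -0.1, 0.6]
width: 64.1
```

Request:
apply_moves(
  series=[
    [[0,0.5,0,0,0,0],[0,0.5,0,0,0,0],[0,0,0,0,0,0],[0,0,0,0,0,0],[0,0,0,0,0,0]],
  ],
)

```text
clock: 24.55
eef_pos: [487.5, 35.7, 175.2]
tool_rot: [-3.14, -0.0, -1.57]
force: [-0.6, 0.7, -0.0]
width: 64.2
```

```bash
python3 look.py w10
python3 - <<'E'
from h import *
i=dict(np.load("pics/w10.npz"));im=cv2.imread("pics/w10.png")
t=viewer.get_image("top");it=viewer.camera_info("top");cv2.imwrite("pics/t10.png",cv2.resize(t[150:275,135:425],None,fx=2.75,fy=2.75,interpolation=cv2.INTER_CUBIC))
for nm,im,i,fi in(("wrist",im,i,True),("top",t,it,False)):
  hsv=cv2.cvtColor(im,cv2.COLOR_BGR2HSV)
  for n,rs in(("red",[((0,170,60),(6,255,255)),((174,170,60),(180,255,255))]),("blue",[((100,120,30),(125,255,255))]),("green",[((60,80,30),(90,255,255))])):
    m=sum(cv2.inRange(hsv,*r) for r in rs);k,l,s,ce=cv2.connectedComponentsWithStats(m)
    for j in range(1,k):
        p=onz(i,ce[j],74,fi)[:2]
        if s[j,4]>(60 if fi else 15) and 400<p[0]<700 and abs(p[1])<330:print(nm,n,s[j,:2],s[j,4],"z74",p.round(1))
E
```

```text
tcp [487.5  35.7 175.2] yaw -1.57 w 64.2
wrist red [520 113] 355 z74 [ 558.5 -225.7]
wrist red [546 128] 193 z74 [ 556.1 -267.2]
wrist red [517 176] 318 z74 [ 491.6 -236.9]
wrist red [541 194] 185 z74 [ 479.  -279.7]
wrist red [492 213] 308 z74 [ 455.8 -227.7]
wrist blue [276  23] 1695 z74 [616.4  19.8]
wrist blue [49 98] 711 z74 [566.4 239.8]
wrist blue [ 34 113] 250 z74 [565.1 282.6]
wrist blue [ 66 161] 691 z74 [502.7 224.3]
wrist blue [ 56 185] 257 z74 [487.3 263.3]
wrist blue [ 82 207] 424 z74 [463.6 213. ]
wrist green [267 109] 528 z74 [550.   29.4]
wrist green [280 125] 491 z74 [538.1  25.7]
top red [354 202] 92 z74 [ 541.7 -250.5]
top red [363 204] 40 z74 [ 556.3 -267.8]
top red [359 231] 199 z74 [ 474.8 -269.7]
top red [355 254] 98 z74 [ 427.7 -275.3]
top blue [254 175] 137 z74 [612.2   8.2]
top blue [147 195] 24 z74 [565.1 282. ]
top blue [150 195] 78 z74 [550.  256.6]
top blue [155 224] 83 z74 [477.9 238.6]
top blue [151 226] 43 z74 [486.4 262.3]
top blue [151 248] 46 z74 [433.4 242.9]
```

View pics/t10.png

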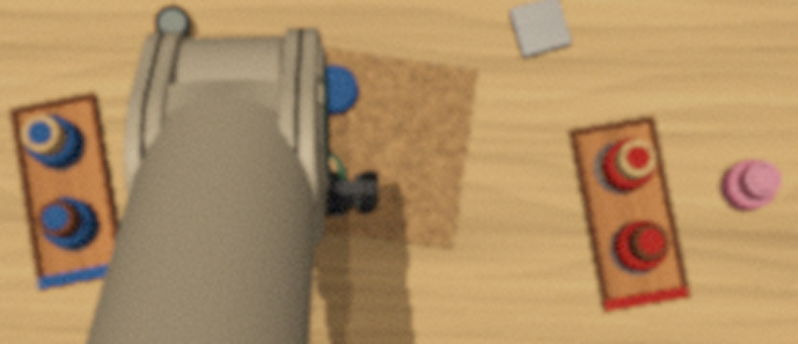

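All four pots are within about 3 mm of their rings. Green is at (538,25.7) against (537,24.4) at the start, and the wax looks unmoved. I'm handing in.

```bash
python3 -c "
from cell import ctrl
print(ctrl.finish_job())"
```

```text
the job is handed in; nothing more can be done
None
```

I restocked both lanes and handed the job in at about 25 s of the 99 s allowed. In each lane the opened pot is on the front ring and the new pot of the same colour is on the back ring. The hand-in gives no verdict, so the results below are my own checks.

| Pot | Measured x, y (mm) | Ring centre x, y (mm) |
|---|---|---|
| old_red | 479, -280 | 478, -280 |
| new_red | 556, -267 | 557, -264.5 |
| old_blue | 487, 263 | 488, 264 |
| new_blue | 565, 282 | 566, 281 |

- **Placement:** the wrist camera puts every pot within about 3 mm of its ring, and the top camera agrees for the three pots whose lid dots it picked out. All four look upright in the final top view and are released.
- **Left alone:** green measured within about 2 mm of where it started. The wax shows no visible shift, but the arm partly hid it in the last top picture and I made no precise measurement of it. The pink look-alike was not touched.
- **Missed grasp:** the first try on old_red closed on air above the lid. The real fingertips sit about 30 mm short of the reported TCP, which disagrees with the description. The pot was not disturbed, and I went 20 mm lower for that grasp and all later ones.
- **Unexplained reading:** with a lid gripped, the width read about 31.5 mm instead of 34 mm. The grips held throughout.

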